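# Refit the selector lever on its splined shaft

## Task

Fit the loose selector lever onto the splined shaft of the selector unit: turn the lever so that it points the same way as the shaft's pointer, thread its hub onto the splines and push it down fully home on the shoulder. Then swing the fitted lever anticlockwise, seen from above, all the way to the stop and let go, leaving the other things on the bench where they are.

Things in the scene. Friction and masses are not known exactly. Their poses are not given: they have to be found in the camera images.
- selector_lever: The loose selector lever, about 0.24 kg, grey-painted metal, flat on the bench; origin: centre of the hub's underside, x along the lever to its pin, z up. Its square hub has a cross-shaped four-slot through hole on the z axis; slots reach 15.5 mm from the axis, the one towards +x (the lever's side) is 13.4 mm wide, the other three 8.4 mm, so it fits the shaft one way only.
- lever_hub (a point): Centre, half-way up, of the lever's hub: a block 40 x 40 mm and 34 mm high, flat sides facing +-x and +-y of this frame (x along the lever, z up). The two sides facing +-y are clear to grasp over their whole height. A bar 18 mm wide and 9 mm thick, flush with the hub's underside, runs along +x to an upright pin 90 mm from the hub's axis.
- lever_pin (a point): Middle of the upright round black grip pin at the lever's end, 15 mm across, 35 mm long (17.5 mm either side of this point). It is 90 mm along +x from the hub's axis and this point is 31.5 mm above the lever's underside. Same axes as lever_hub.
- shaft_shoulder (a point): Centre of the top of the flat steel shoulder (42 mm across) on the upright turning shaft, 54 mm above the bench; the hub rests on it when home. Four splines rise 24 mm (core 26 mm), tips 13 mm from the axis, crests rounded: the one along this frame's +x is 11 mm wide, the others 6 mm. A pointer under the shoulder's edge reaches 43 mm out along +x. z up; the frame turns with the shaft.
- selector_unit: The selector unit: a grey housing 100 x 100 mm on a 124 x 124 mm base plate, bolted down; origin at the centre of its underside, the shaft's axis above it. Housing top 44 mm above the bench, two stop pins to 52 mm, shaft in the middle.
- selector_shaft (a joint): Turn of the shaft in rad, growing anticlockwise seen from above, 0 at the clockwise stop and 1.2 at the anticlockwise stop, where it must end. It stays where it is left; turning it takes 0.12 N m. It starts between 0 and 0.4.
- heat_sink_mid (a point): Centre of a black finned heat sink, 30 x 40 x 22 mm; a bystander.
- spare_cap_0_mid (a point): Centre of a black standing capacitor, 26 mm across and 35 mm high; a bystander.
- spacer_block_mid (a point): Centre of a bare aluminium block, 30 x 45 x 20 mm; a bystander.
Things that resemble listed ones, but are neither listed nor needed, are in the scene too. Of the things shaped like the selector_lever, the grey one is meant.

How it is judged:
On the way, in this order (a step that is already met when the one before it is completed fails the run):
1. the lever's hub is fully home on the splined shaft, the lever pointing the way of the pointer, before the shaft is swung (horizontal distance between lever_hub and shaft_shoulder below 0.005 m and z of lever_hub in the frame of shaft_shoulder between 0.014 and 0.0205 m and x of lever_pin in the frame of shaft_shoulder above 0.08 m and angle between lever_hub's own z axis and vertical below 0.1 rad and value of joint selector_shaft below 0.8 rad), for 0.2 s.
2. the fitted lever is swung to the anticlockwise stop (horizontal distance between lever_hub and shaft_shoulder below 0.005 m and z of lever_hub in the frame of shaft_shoulder between 0.014 and 0.0205 m and x of lever_pin in the frame of shaft_shoulder above 0.08 m and angle between lever_hub's own z axis and vertical below 0.1 rad and value of joint selector_shaft above 1.12 rad), for 0.2 s.
At the end, for the whole second after the job is handed in: The lever's hub is on the shaft within 5 mm of its axis and within 3.5 mm of the shoulder, upright within 0.1 rad, the lever pointing along the pointer, the shaft within 0.08 rad of the anticlockwise stop, everything at rest and let go, the bystanders within 25 mm of where they stood (all of step 2 and linear speed of selector_lever below 0.02 m/s); the robot touches nothing.
It fails at once if a bystander (heat sink, capacitor or spacer block) is moved by more than 25 mm (distance of any of heat_sink_mid, spare_cap_0_mid, spacer_block_mid from where it was at the start of the episode above 0.025 m).
It also fails if it takes over 59 s, if anything falls off the work surface, if the arm or the gripper's body presses on something with over 40 N, if the wrist force passes 120 N, or if a joint passes its speed limit or range.

## Robot

A 6-joint arm with a two-finger parallel gripper is mounted at the origin on a cart in front of the work surface, level with it; the furniture and walls round the work are solid. World frame = base frame: x ahead of the robot, y to its left, z up, the work surface at z = 0. Lengths are in m, angles in rad, forces in N, time in s.
With the tool pointing down it reaches from about 0.3 to 0.775 m from the base axis. Payload 14.6 kg.
Tool frame: the origin (TCP) lies at the very end of the fingers, on their centre line; the grasp point (between the pads) lies 19 mm behind it; y points along the fingers, z is the direction in which the jaws open and shut, and the axes are right-handed (so a half turn about y gives the same grasp; the last joint's range is limited). The gripper opens to 94 mm and grips with 3 to 60 N. Pads are 16 mm wide; open, the fingers measure 119 mm over their backs; the gripper's body (75 mm by 177 mm) begins 78 mm behind the grasp point.
Start: joints at [1.195, 0.3, 1.521, -0, 1.321, -0.067], TCP at [0.167, 0.524, 0.205] pointing down, gripper open.
Joint ranges: [-3.03, 3.03], [-0.79, 2.21], [0.23, 2.52], [-1.04, 4.18], [0, 3.07], [-2.55, 2.55]. Speed limits (rad/s): [2.22, 2.22, 2.57, 3.14, 3.14, 3.14].

## Interface

Orientations are given as [roll, pitch, yaw] about the fixed x, y, z axes, in that order (R = Rz(yaw) Ry(pitch) Rx(roll)).
In Python, from station import get_obs, camera, hand_in, masks_of gives the robot as it stands.
- The arm moves only by the shell command python3 -m jog 'ROWS' [FORCE]. ROWS is text: rows parted by semicolons, each of 7 numbers parted by spaces: the shift along the world's x, y, z in mm, then the turn, a rotation vector about the world's x, y, z in degrees, then the closure, from 0 (fully open) to 1 (shut). A call has 1 to 10 rows; each row is the pose to reach, as a shift and turn from the pose measured when the call began; what a row does not reach only later rows make up. A row lasts 1/12 s, in which the tool goes at most 41.7 mm and 7.16 degrees, less where a joint would pass 70% of its speed; a pose out of reach is approached as far as the arm can. A call with a gripper value outside its range is refused whole. The fingers move at their own pace and stop on an object; FORCE is the grip in N (left out, the last holds). Time passes only in rows, so rows that repeat a pose let the fingers close. It gives the time, the measured TCP pose, the force and the opening at its end, in the units of the state.
- get_obs(): the state, without advancing time (a new reading comes with each control period).
- camera(name): name is "side" or "top"; returns a dict with "img" (480x640x3 uint8, red, green, blue), "range_z" (480x640 float32, m along the optical axis (not along the pixel's ray), 0 where there is no reading), "fx", "fy", "cx", "cy" (pixels), "rvec" (rotation vector, rad) and "tvec" (3), from world to camera coordinates, as OpenCV has them. Camera axes: x right, y down, z forward; pixel columns grow to the right and rows downward; lengths in m; the calibration is good to about 2 mm. A picture is of the moment at which its call begins.
- hand_in(): hands the job in, once; it reports no verdict.
Trained networks look in the newest picture that a camera, given by its name, has taken for a name from the list of things; names that differ only in an ending like _2 or _b are one class to them, and where a whole thing is asked for, a point or a joint stands for the part that bears it (a point fixed in the world has none). Each returns a list of dicts, best first, with "conf" (0 to 1); they miss things now and then, are a little off and sometimes report something else, mostly with a low value. They report only what shows in the picture. A call takes as long as a camera call. They do not tell look-alikes from the thing itself.
- masks_of(thing, camera): "mask" (480x640 bool, what is visible of it) and "extent" ([left, top, right, bottom] in pixels, round what is visible of it).
The state is a dict: "time_s": time; "qpos": joint angles; "joint_vel": joint speeds; "tau": joint torques, N m; "ee_pos": TCP position; "eef_rot": TCP orientation; "force": force on the tool from outside, world axes, zero at the start; "moment": the same for the moment, N m; "grip_width": finger opening in m.
Only numpy, scipy, OpenCV 4.12 (cv2) and the standard library are available. Lean on these libraries where they do the work, as an engineer would, in place of code of your own. Each camera call takes 0.05 s, during which the arm holds its last target.

## Working session

There is one attempt and no reset: what is moved stays moved. The work goes in short steps, Python scripts to look and compute and a shell command to move; the robot and the scene stay as the last step left them, time stands still between calls to the robot, and variables do not carry over. Pictures are saved under pics/ and viewed, and the job is handed in when it is done.

```bash
mkdir -p pics; ls; cat > h.py <<'E'
import numpy as np,cv2
from station import *
def snap(n):
    c=camera(n); R=cv2.Rodrigues(np.array(c["rvec"],float))[0]; c["R"]=R; c["t"]=np.array(c["tvec"],float).ravel(); return c
def cloud(c):
    z=c["range_z"].astype(float); v,u=np.mgrid[:480,:640]
    p=np.stack([(u-c["cx"])/c["fx"]*z,(v-c["cy"])/c["fy"]*z,z],-1)
    w=(p-c["t"])@c["R"]; w[z==0]=np.nan; return w
def proj(c,P):
    p=np.atleast_2d(P)@c["R"].T+c["t"]; return np.c_[p[:,0]/p[:,2]*c["fx"]+c["cx"],p[:,1]/p[:,2]*c["fy"]+c["cy"]]
def save(c,n): cv2.imwrite("pics/"+n,c["img"][:,:,::-1])
E
python3 - <<'E'
from h import *
print(get_obs())
for n in("top","side"):
    c=snap(n); save(c,n+"0.png"); w=cloud(c); print(n,"cam at",-c["R"].T@c["t"])
    for t in["selector_lever","selector_unit","selector_shaft","shaft_shoulder","lever_pin","heat_sink_mid","spare_cap_0_mid","spacer_block_mid"]:
        for m in masks_of(t,n):
            q=w[m["mask"]]; print(t,round(m["conf"],2),m["extent"],m["mask"].sum(),np.nanmedian(q,0).round(3),np.nanmax(q[:,2]).round(3))
E
```

```text
pics
{'time_s': 0.0, 'qpos': array([ 1.19540387e+00,  3.00469409e-01,  1.52158001e+00,  5.90232066e-06,
        1.32066343e+00, -6.65969340e-02]), 'joint_vel': array([-0.00050952, -0.00061549,  0.00098783,  0.00049445,  0.00188473,
        0.00164103]), 'tau': array([ 1.49821758e-04, -5.31810915e+01, -3.52748072e+01,  7.08539109e-02,
        2.44087115e-02, -1.11290767e-04]), 'ee_pos': array([0.16705809, 0.52374962, 0.2048877 ]), 'eef_rot': array([-1.57191366e+00,  8.02507037e-05, -3.08797035e-01]), 'force': array([ 0.27364071, -0.09125537, -0.21615419]), 'moment': array([-0.02133046, -0.00988352, -0.00986864]), 'grip_width': 0.0939794420875303}
top cam at [ 0.37758162 -0.07657608  1.27637691]
selector_lever 0.94 [265.4, 229.8, 291.2, 280.0] 565 [0.563 0.022 0.011] 0.051
selector_lever 0.72 [443.7, 276.4, 493.9, 312.3] 606 [ 0.432 -0.446  0.016] 0.054
selector_unit 0.94 [149.2, 205.5, 209.6, 260.8] 2297 [0.598 0.257 0.04 ] 0.084
selector_shaft 0.56 [168.2, 221.2, 183.6, 246.0] 244 [0.602 0.264 0.054] 0.084
shaft_shoulder 0.56 [164.6, 221.6, 184.3, 247.2] 256 [0.601 0.264 0.054] 0.084
[... 595 characters left out ...]
ctor_unit 0.69 [266.2, 296.4, 328.5, 346.4] 1964 [0.595 0.295 0.039] 0.148
selector_shaft 0.65 [283.4, 297.0, 311.8, 316.1] 299 [0.604 0.273 0.055] 0.081
shaft_shoulder 0.58 [285.8, 296.6, 310.1, 320.1] 252 [0.604 0.274 0.055] 0.081
shaft_shoulder 0.34 [302.1, 267.0, 349.8, 287.5] 577 [0.56  0.029 0.014] 0.052
lever_pin 0.78 [302.9, 265.3, 348.1, 287.8] 539 [0.562 0.029 0.017] 0.052
lever_pin 0.63 [357.8, 201.9, 379.7, 226.8] 243 [ 0.423 -0.427  0.02 ] 0.047
heat_sink_mid 0.44 [241.9, 285.7, 256.9, 299.6] 176 [0.744 0.117 0.019] 0.026
spare_cap_0_mid 0.7 [384.2, 289.0, 393.2, 304.1] 157 [0.383 0.12  0.021] 0.035
spacer_block_mid 0.48 [232.6, 304.5, 245.8, 318.6] 177 [0.743 0.221 0.019] 0.024
```

```bash
python3 - <<'E'
import cv2,numpy as np
t=cv2.imread("pics/top0.png");s=cv2.imread("pics/side0.png")
a=cv2.resize(t[150:340,130:330],None,fx=3,fy=3,interpolation=cv2.INTER_CUBIC)
b=cv2.resize(s[180:360,220:420],None,fx=3,fy=3,interpolation=cv2.INTER_CUBIC)
cv2.imwrite("pics/tz.png",a);cv2.imwrite("pics/sz.png",b)
E
```

```text
(no output)
```

View pics/top0.png

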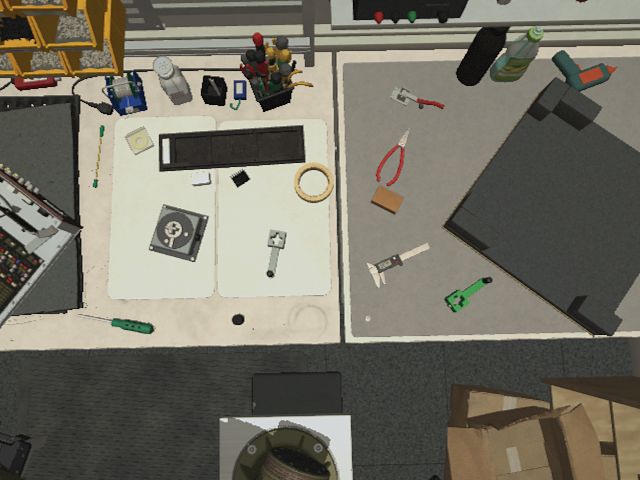

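View pics/tz.png

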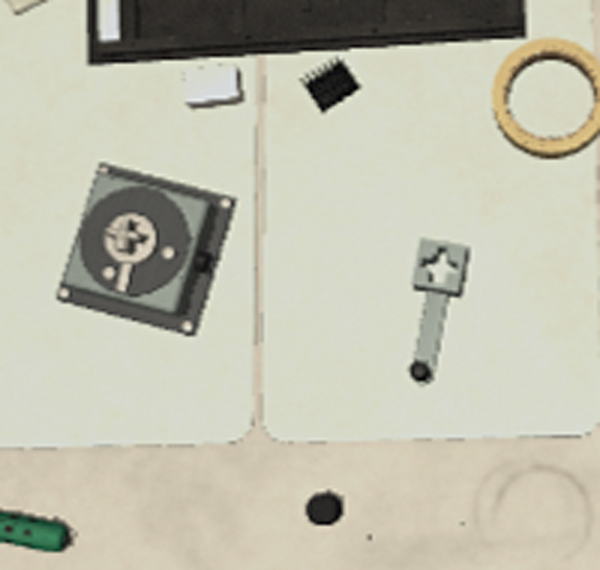

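View pics/sz.png

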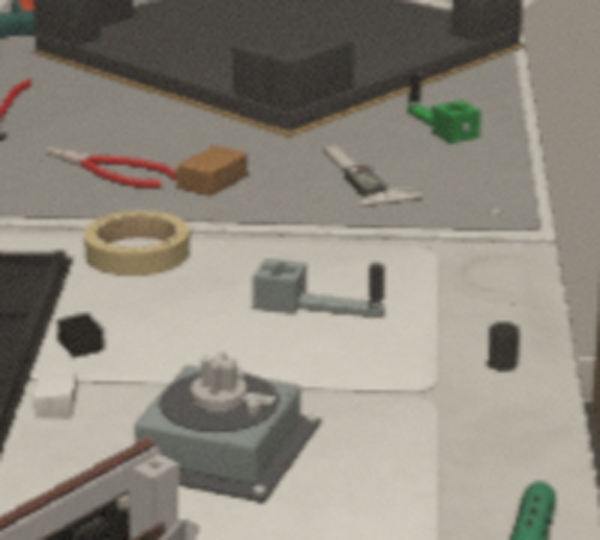

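The top view shows the grey lever with its hub at about (277,239) and its pin at about (270,274). The selector unit is at about (173,231), with its pointer aimed down the image, which is world -x. The green lever at (468,295) is the look-alike. Next I'll measure these precisely.

```bash
python3 - <<'E'
from h import *
def rect(q): 
    r=cv2.minAreaRect((q[:,:2]*1000).astype(np.float32)); return np.round(r[0],1),np.round(r[1],1),round(r[2],1)
for n in("top","side"):
    c=snap(n); w=cloud(c); X,Y,Z=w[...,0],w[...,1],w[...,2]
    print("==",n)
    L=(abs(X-.56)<.08)&(abs(Y-.025)<.06)
    h=L&(abs(Z-.034)<.003)
    # hub top: exclude pin
    hub=h&(X>.555); q=w[hub]; print("hubtop",hub.sum(),np.median(q,0).round(4),rect(q))
    pin=L&(Z>.012)&(X<.55); q=w[pin]; print("pin",pin.sum(),q.mean(0).round(4),q[:,2].max().round(4), w[L&(Z>.044)].mean(0))
    bar=L&(abs(Z-.009)<.003)&(X<.56); q=w[bar]; print("bar",bar.sum(),rect(q))
    S=(abs(X-.60)<.09)&(abs(Y-.262)<.09)
    for a,b in((.068,.09),(.051,.058),(.041,.047),(.002,.012)):
        m=S&(Z>a)&(Z<b); q=w[m]; print(a,b,m.sum(),q.mean(0).round(4),np.median(q,0).round(4),rect(q))
    if n=="top":
        sp=S&(Z>.049)&(Z<.06); v,u=np.where(sp)
        im=cv2.resize(c["img"][195:275,135:225],None,fx=8,fy=7.5,interpolation=cv2.INTER_CUBIC); cv2.imwrite("pics/unit.png",im[:,:,::-1])
        im=cv2.resize(c["img"][220:290,245:310],None,fx=8,fy=8,interpolation=cv2.INTER_CUBIC); cv2.imwrite("pics/lev.png",im[:,:,::-1])
    else:
        im=cv2.resize(c["img"][280:360,255:345],None,fx=8,fy=7.5,interpolation=cv2.INTER_CUBIC); cv2.imwrite("pics/units.png",im[:,:,::-1])
    z=Z[205:262,145:215] if n=="top" else Z[290:350,260:335]
    zi=np.nan_to_num(np.clip(z/.09*255,0,255)).astype(np.uint8); cv2.imwrite(f"pics/z_{n}.png",cv2.resize(cv2.applyColorMap(zi,cv2.COLORMAP_JET),None,fx=8,fy=8,interpolation=0))
E
```

```text
== top
hubtop 131 [0.5861 0.0128 0.0335] (array([581.7,  14.4]), array([40.3, 40.3]), 78.3)
pin 47 [0.502  0.0291 0.0372] 0.0558 [0.49338567 0.03135277 0.04822572]
bar 134 (array([516.4,  29.1]), array([84.5, 74.3]), 10.7)
0.068 0.09 62 [0.6051 0.2658 0.0761] [0.6052 0.2655 0.0764] (array([604.8, 267.1]), array([22.5, 23.1]), 38.5)
0.051 0.058 132 [0.6015 0.2639 0.0539] [0.5996 0.2623 0.0537] (array([599. , 268.6]), array([51.7, 56.3]), 35.6)
0.041 0.047 705 [0.6051 0.2634 0.0434] [0.604  0.2595 0.0432] (array([606.1, 265.6]), array([96.5, 96.2]), 74.2)
0.002 0.012 999 [0.5889 0.2535 0.0049] [0.5695 0.2415 0.0044] (array([600. , 262.6]), array([178.6, 179.7]), 90.0)
== side
hubtop 101 [0.5829 0.0139 0.0339] (array([581.6,  13.7]), array([46.7, 40.6]), 77.7)
pin 83 [0.496  0.0337 0.0327] 0.0521 [0.49281335 0.03359361 0.04767807]
bar 104 (array([525.6,  25.7]), array([28.3, 81.3]), 68.5)
0.068 0.09 74 [0.6054 0.2697 0.075 ] [0.6046 0.2695 0.0757] (array([604.2, 267.1]), array([23.8, 22.5]), 40.0)
0.051 0.058 120 [0.6017 0.2734 0.0538] [0.6017 0.2749 0.0534] (array([598.2, 271.9]), array([49.9, 54.8]), 30.8)
0.041 0.047 523 [0.6058 0.2778 0.0434] [0.6049 0.284  0.0432] (array([605.2, 269.7]), array([98.8, 96.6]), 72.9)
0.002 0.012 545 [0.5709 0.2954 0.0054] [0.5624 0.3123 0.0052] (array([600.3, 262.3]), array([178.8, 180.1]), 89.1)
```

View pics/unit.png

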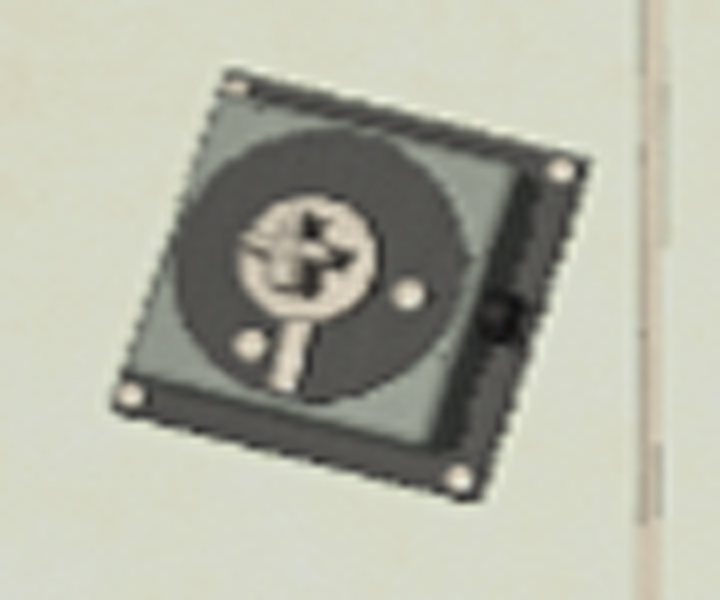

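View pics/units.png

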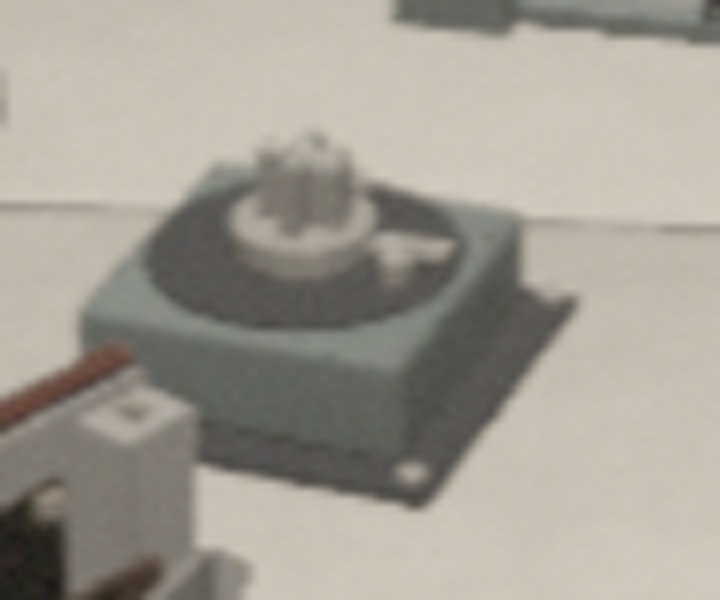

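View pics/z_top.png

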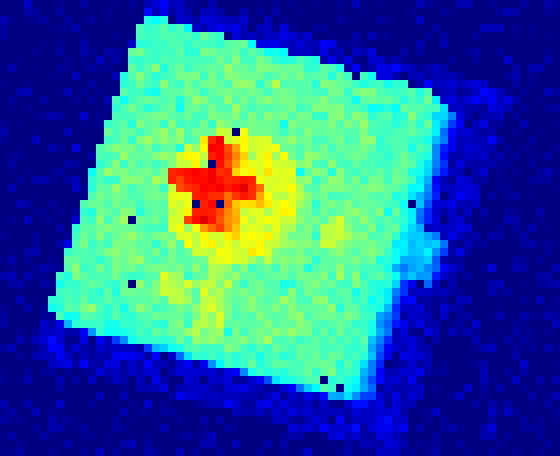

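```bash
cat >> h.py <<'E'
def ray(c,u,v,z):
    d=np.array([(u-c["cx"])/c["fx"],(v-c["cy"])/c["fy"],1.])@c["R"]; o=-c["R"].T@c["t"]
    return o+d*(z-o[2])/d[2]
E
python3 - <<'E'
from h import *
c=snap("top"); w=cloud(c); X,Y,Z=w[...,0],w[...,1],w[...,2]
f=lambda x,y:((x+.5)/8-.5+135,(y+.5)/7.5-.5+195)
sc=ray(c,*f(309,257),.054); tip=ray(c,*f(285,388),.050); mid=ray(c,*f(292,350),.050)
print("shoulder",sc,"tip",tip,np.hypot(*(tip-sc)[:2]),np.degrees(np.arctan2(*(tip-sc)[1::-1])),np.degrees(np.arctan2(*(mid-sc)[1::-1])))
for p in((408,294),(250,343)):
    q=ray(c,*f(*p),.052); print("stop",q,np.degrees(np.arctan2(*(q-sc)[1::-1])))
# bright mask fit: disc + pointer, rendering
g=c["img"].min(2).astype(float)
v,u=np.mgrid[215:260,150:205]
def xy(z):
    d=np.stack([(u-c["cx"])/c["fx"],(v-c["cy"])/c["fy"],np.ones_like(u,float)],-1)@c["R"]; o=-c["R"].T@c["t"]
    return o+d*((z-o[2])/d[...,2])[...,None]
P=xy(.051); G=g[215:260,150:205]
# pointer: bright px with radius 24..42 in sector around -x
rel=P[...,:2]-sc[:2]; r=np.hypot(rel[...,0],rel[...,1]); th=np.degrees(np.arctan2(rel[...,1],rel[...,0]))%360
m=(r>.026)&(r<.042)&(abs(th-172)<20); wt=np.clip(G-90,0,None)*m
print("pointer ang",(th*wt).sum()/wt.sum(), wt.sum())
# circular shoulder fit by color: bright within r<30, edges
m=(r<.030)&(G>110)&~((th>155)&(th<190)); q=xy(.054)[m][:,:2]*1000
print("shoulder circle",cv2.minEnclosingCircle(q.astype(np.float32)))
# template fit cross w/ depth
from scipy.optimize import minimize
for n in("top","side"):
    c=snap(n) if n=="side" else c
    w=cloud(c); X,Y,Z=w[...,0],w[...,1],w[...,2]
    S=(abs(X-.604)<.03)&(abs(Y-.266)<.03)&(Z>.05); q=w[S]
    def cost(p):
        d=q[:,:2]-p[:2]; a=p[2]; x=d[:,0]*np.cos(a)+d[:,1]*np.sin(a); y=-d[:,0]*np.sin(a)+d[:,1]*np.cos(a)
        s=lambda e:1/(1+np.exp(-e/.0006))
        ins=np.maximum(s(.013-abs(x))*s(np.where(x>0,.0055,.003)-abs(y)),s(.013-abs(y))*s(.003-abs(x)))
        return np.mean(np.abs(q[:,2]-(.054+.024*ins)))
    best=min((minimize(cost,[x,y,np.radians(a)],method="Nelder-Mead",options=dict(initial_simplex=np.array([[x,y,np.radians(a)],[x+.002,y,np.radians(a)],[x,y+.002,np.radians(a)],[x,y,np.radians(a+8)]]))) for x in(.603,.606) for y in(.264,.267) for a in(160,168,176,184)),key=lambda r:r.fun)
    print(n,best.x[:2],np.degrees(best.x[2]),best.fun)
E
```

```text
shoulder [0.60649682 0.26728649 0.054     ] tip [0.5636676  0.27483199 0.05      ] 0.043488809282711254 170.00836759843784 169.3638920997609
stop [0.59378652 0.23700494 0.052     ] -112.76961452830261
stop [0.57855838 0.28539134 0.052     ] 147.05569164466505
pointer ang 168.0733256110334 1867.0
shoulder circle ((601.3370971679688, 264.3388671875), 26.601959228515625)
top [0.60701081 0.26709023] 167.39246431310886 0.003307775799743833
side [0.60622679 0.2659126 ] 169.48463150597064 0.00477676550110604
```

View pics/lev.png

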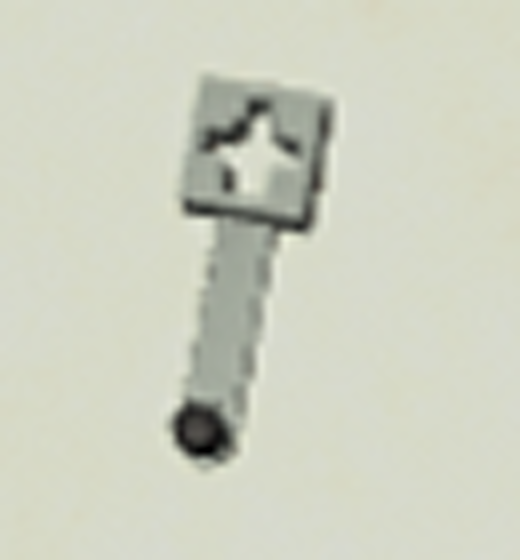

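Both cameras agree on the poses. The hub is at (0.5817, 0.0142) with lever yaw about 168.3°. The shaft is at (0.6065, 0.267) with pointer yaw about 168.7°, so almost no turn is needed. I'll grasp the hub across its ±y sides, with the jaw direction at 78.3°, which is +6° from now.

```bash
python3 -m jog '415 -509 0 0 0 6 0;415 -509 0 0 0 6 0;415 -509 0 0 0 6 0;415 -509 0 0 0 6 0;415 -509 0 0 0 6 0;415 -509 0 0 0 6 0;415 -509 0 0 0 6 0;415 -509 0 0 0 6 0;415 -509 0 0 0 6 0;415 -509 0 0 0 6 0' 30
```

```text
time_s: 1.93
ee_pos: [0.4314, 0.1992, 0.2058]
eef_rot: [-1.57, -0.001, -0.204]
force: [0.7, 1.2, -0.4]
grip_width: 0.0941
```

Remaining to the hub: (+150, -185).

```bash
python3 -m jog '150 -185 0 0 0 0 0;150 -185 0 0 0 0 0;150 -185 0 0 0 0 0;150 -185 0 0 0 0 0;150 -185 0 0 0 0 0;150 -185 0 0 0 0 0;150 -185 0 0 0 0 0;150 -185 -60 0 0 0 0;150 -185 -100 0 0 0 0;150 -185 -100 0 0 0 0'
```

```text
time_s: 2.77
ee_pos: [0.5791, 0.0144, 0.1007]
eef_rot: [-1.571, 0.005, -0.204]
force: [1.1, 0.3, -0.1]
grip_width: 0.0943
```

```bash
python3 - <<'E'
from h import *
o=get_obs(); print(o["time_s"],o["ee_pos"],o["eef_rot"])
c=snap("side"); im=c["img"].copy()
save(c,"s1.png")
cv2.imwrite("pics/s1z.png",cv2.resize(im[180:310,260:420],None,fx=5,fy=4.6)[:,:,::-1])
E
```

```text
2.7667 [0.57908389 0.0143933  0.10069272] [-1.57130879  0.0052636  -0.2043069 ]
```

View pics/s1z.png

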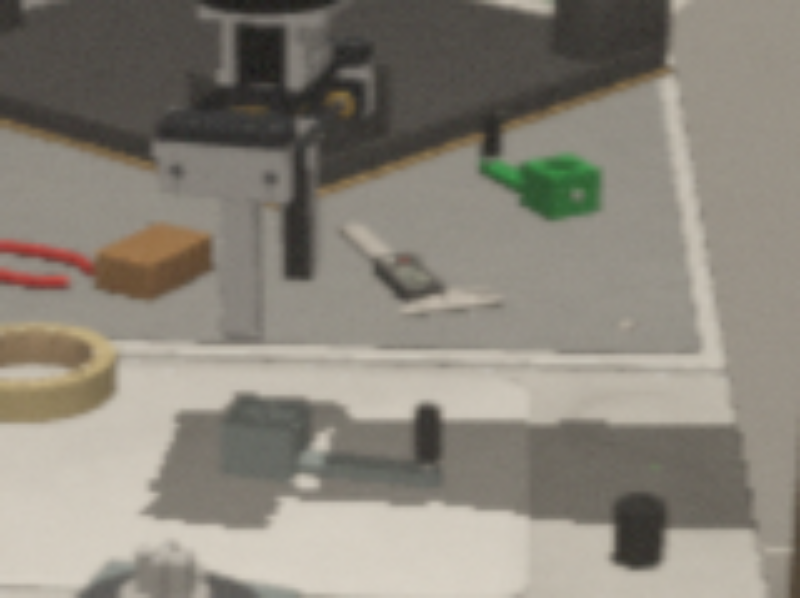

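The open fingers hang above the grey hub, one each side. I'll lower to TCP z≈8 mm and close.

```bash
python3 -m jog '2 0 -40 0 0 0 0;2 0 -70 0 0 0 0;2 0 -85 0 0 0 0;2 0 -92 0 0 0 0;2 0 -92 0 0 0 0;2 0 -92 0 0 0 0.3;2 0 -92 0 0 0 1;2 0 -92 0 0 0 1;2 0 -92 0 0 0 1;2 0 -92 0 0 0 1' 30; python3 -m jog '0 0 0 0 0 0 1;0 0 0 0 0 0 1;0 0 0 0 0 0 1;0 0 0 0 0 0 1'
```

```text
time_s: 3.65
ee_pos: [0.5808, 0.0145, 0.0081]
eef_rot: [-1.572, 0.007, -0.204]
force: [0.3, 0.3, -0.1]
grip_width: 0.0641
time_s: 3.98
ee_pos: [0.5808, 0.0145, 0.0081]
eef_rot: [-1.572, 0.007, -0.204]
force: [-0.1, -0.0, -0.0]
grip_width: 0.0399
```

```bash
python3 -m jog '0 0 40 0 0 0 1;0 0 80 0 0 0 1;0 0 115 0 0 0 1;8 60 115 0 0 0 1;10 100 115 0 0 0 1;14 140 115 0 0 0 1;18 180 115 0 0 0 1;22 220 115 0 0 0 1;25 252 115 0 0 0 1;25 252 115 0 0 0 1' 40; python3 -m jog '0 0 0 0 0 0 1;0 0 0 0 0 0 1'
```

```text
time_s: 4.82
ee_pos: [0.6048, 0.2727, 0.1223]
eef_rot: [-1.571, 0.008, -0.199]
force: [-0.7, -0.5, -2.5]
grip_width: 0.0394
time_s: 4.98
ee_pos: [0.6042, 0.2733, 0.1215]
eef_rot: [-1.571, 0.009, -0.198]
force: [-1.2, 0.2, -3.1]
grip_width: 0.0397
```

```bash
python3 - <<'E'
from h import *
o=get_obs(); print(o["time_s"],o["ee_pos"],o["eef_rot"],o["grip_width"])
for n,(a,b,d,e) in dict(top=(180,290,130,230),side=(210,350,240,380)).items():
    c=snap(n); w=cloud(c)
    cv2.imwrite(f"pics/{n}2z.png",cv2.resize(c["img"][a:b,d:e],None,fx=5,fy=4.2 if n=="side" else 5)[:,:,::-1])
    X,Y,Z=w[...,0],w[...,1],w[...,2]
    z0=.115
    L=(abs(X-.56)<.09)&(abs(Y-.28)<.08)
    m=L&(abs(Z-z0-.034)<.003)&(X>.58); print(n,"hub",m.sum(),w[m].mean(0),cv2.minAreaRect((w[m][:,:2]*1000).astype(np.float32)))
    m=L&(Z>z0+.013)&(X<.545); print("pin",m.sum(),w[m].mean(0),w[m][:,2].max())
    m=L&(abs(Z-z0-.009)<.003)&(X<.575);q=w[m]; print("bar",m.sum(),q.mean(0),cv2.fitLine((q[:,:2]*1000).astype(np.float32),cv2.DIST_HUBER,0,.01,.01).ravel())
E
```

```text
4.9833 [0.60422112 0.27329229 0.12148712] [-1.57137184  0.00875362 -0.19804124] 0.039720182379066764
top hub 0 [nan nan nan] ((0.0, 0.0), (0.0, 0.0), 0.0)
pin 2045 [0.50846639 0.242111   0.47496602] 0.5045027747371835<stdin>:9: RuntimeWarning: Mean of empty slice.
  ret = um.true_divide(
<stdin>:11: RuntimeWarning: Mean of empty slice.
Traceback (most recent call last):
cv2.error: OpenCV(4.12.0) /io/opencv/modules/imgproc/src/linefit.cpp:50: error: (-215:Assertion failed) count > 0 in function 'fitLine2D_wods'
```

View pics/top2z.png

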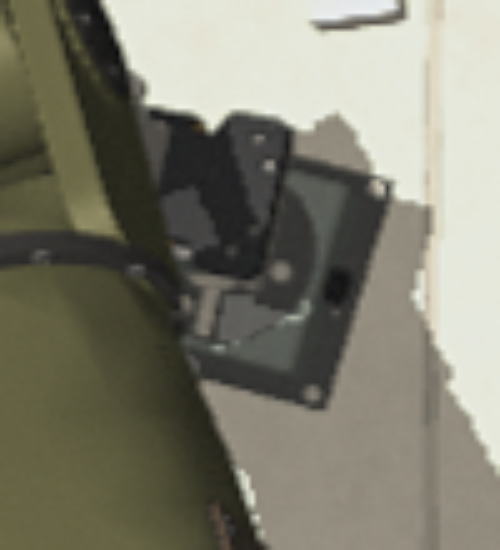

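```bash
python3 -m jog '1.4 -6.5 0 0 0 0 1;1.4 -6.5 0 0 0 0 1;1.4 -6.5 0 0 0 0 1;1.4 -6.5 0 0 0 0 1;1.4 -6.5 0 0 0 0 1'; python3 - <<'E'
from h import *
o=get_obs(); print(o["time_s"],o["ee_pos"],o["eef_rot"],o["grip_width"],o["force"])
c=snap("side"); w=cloud(c)
cv2.imwrite(f"pics/side2z.png",cv2.resize(c["img"][210:350,240:380],None,fx=5,fy=4.2)[:,:,::-1])
X,Y,Z=w[...,0],w[...,1],w[...,2]
L=(abs(X-.54)<.06)&(abs(Y-.285)<.05)&(Z>.1)
m=L&(X<.54)&(Z>.13); print("pin",m.sum(),np.median(w[m],0),w[m].min(0),w[m].max(0))
m=L&(Z<.13)&(X<.575)&(X>.525);q=w[m]; print("bar",m.sum(),np.median(q,0),q[:,2].min(),q[:,2].max())
E
```

```text
time_s: 5.45
ee_pos: [0.6061, 0.2653, 0.122]
eef_rot: [-1.571, 0.008, -0.2]
force: [-0.3, -0.2, -2.3]
grip_width: 0.0399
5.45 [0.60608142 0.26533983 0.12197261] [-1.57120086  0.00822492 -0.19996471] 0.03987259707408504 [-0.33165776 -0.21217349 -2.33987007]
pin 1774 [0.51165939 0.28184476 0.43201386] [0.48000298 0.23507157 0.13065928] [0.53995284 0.29985751 0.49228197]
bar 152 [0.54986768 0.28031836 0.12252891] 0.1141583113709444 0.12544664980222175
```

View pics/side2z.png

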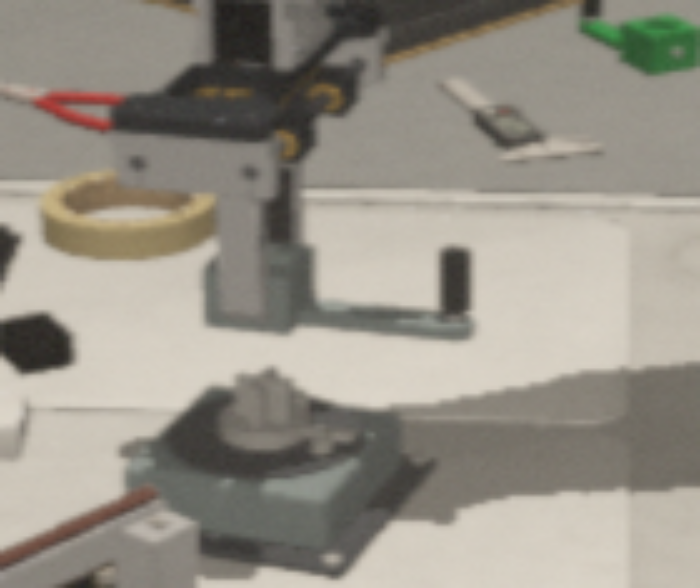

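The side view shows the lever held level above the splines, pointing the same way as the pointer. I'll check the pin and hub positions against the prediction.

```bash
python3 - <<'E'
from h import *
c=snap("side"); w=cloud(c); X,Y,Z=w[...,0],w[...,1],w[...,2]
L=(abs(X-.52)<.025)&(abs(Y-.285)<.03)
m=L&(Z>.13)&(Z<.168); print("pin",m.sum(),np.median(w[m],0),w[m].min(0),w[m].max(0))
o=get_obs(); a=o["eef_rot"][2]+np.pi; ex=np.array([np.cos(a),np.sin(a),0]);ey=np.array([-np.sin(a),np.cos(a),0])
print(np.degrees(a))
hub=np.array([o["ee_pos"][0]+.0009,o["ee_pos"][1],.114])
im=cv2.resize(c["img"],None,fx=6,fy=6,interpolation=cv2.INTER_CUBIC)
P=lambda q:((proj(c,q)+.5)*6-.5).round().astype(int)
def poly(pts,col):cv2.polylines(im,[P(np.array(pts)).reshape(-1,1,2)],True,col,1)
for z in(0,.034): poly([hub+ex*sx*.02+ey*sy*.02+[0,0,z] for sx,sy in((1,1),(-1,1),(-1,-1),(1,-1))],(255,0,0))
t=np.linspace(0,6.28,40)
for z in(.014,.049): poly([hub+ex*.09+[.0075*np.cos(k),.0075*np.sin(k),z] for k in t],(255,0,0))
s=np.array([.6065,.2668,0])
poly([s+[.021*np.cos(k),.021*np.sin(k),.054] for k in t],(0,0,255))
b=np.radians(168.7);fx=np.array([np.cos(b),np.sin(b),0]);fy=np.array([-np.sin(b),np.cos(b),0])
poly([s+fx*x+fy*y+[0,0,.078] for x,y in((.013,.0055),(.013,-.0055),(.003,-.0055),(.003,-.013),(-.003,-.013),(-.003,-.003),(-.013,-.003),(-.013,.003),(-.003,.003),(-.003,.013),(.003,.013),(.003,.0055))],(255,0,0))
poly([s+fx*x+fy*y+[0,0,.05] for x,y in((.021,.003),(.043,.003),(.043,-.003),(.021,-.003))],(0,0,255))
cv2.imwrite("pics/fit.png",im[1480:2000,1620:2100,::-1])
E
```

```text
pin 103 [0.51810463 0.28540719 0.15006843] [0.51153194 0.27821237 0.13030586] [0.52501246 0.29218115 0.16450098]
168.57435148265435
```

View pics/fit.png

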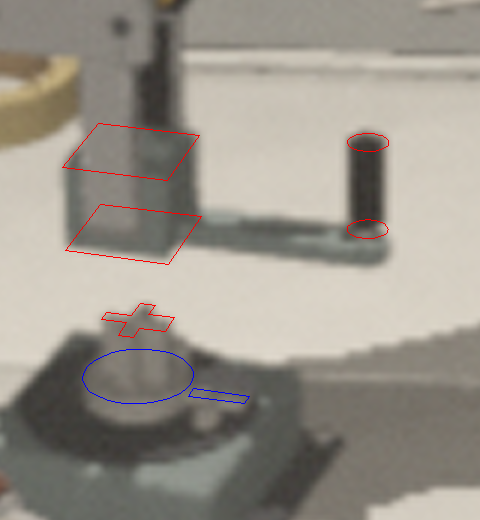

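The overlay agrees to about 1 px. I'll correct by (-0.5, +1.5) mm and lower to just above the splines.

```bash
python3 -m jog '-0.5 1.5 -10 0 0 0 1;-0.5 1.5 -20 0 0 0 1;-0.5 1.5 -28 0 0 0 1;-0.5 1.5 -33 0 0 0 1;-0.5 1.5 -33 0 0 0 1;-0.5 1.5 -33 0 0 0 1'; python3 - <<'E'
from h import *
c=snap("side"); o=get_obs(); print(o["ee_pos"],o["eef_rot"])
cv2.imwrite(f"pics/s3.png",cv2.resize(c["img"][240:350,250:350],None,fx=7,fy=5.4,interpolation=cv2.INTER_CUBIC)[:,:,::-1])
E
```

```text
time_s: 6.05
ee_pos: [0.6053, 0.2671, 0.0884]
eef_rot: [-1.572, 0.009, -0.199]
force: [-0.2, 0.1, -1.5]
grip_width: 0.0394
[0.60555354 0.26724205 0.08895196] [-1.57120093  0.00823975 -0.19945285]
```

View pics/s3.png

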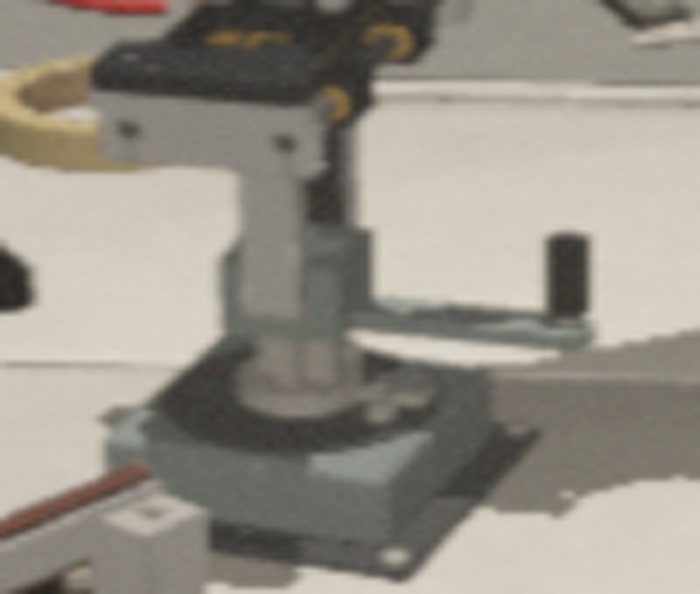

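The hub sits centred over the splines in the picture. I'll descend gently and watch the force.

```bash
python3 -m jog '0.2 -0.2 -2 0 0 0 1;0.2 -0.2 -4 0 0 0 1;0.2 -0.2 -6 0 0 0 1;0.2 -0.2 -8 0 0 0 1;0.2 -0.2 -8 0 0 0 1'; python3 -c "
from h import *
o=get_obs();print(o['force'],o['moment'],o['ee_pos'])"
```

```text
time_s: 6.52
ee_pos: [0.6056, 0.2669, 0.0805]
eef_rot: [-1.572, 0.009, -0.199]
force: [0.4, -0.6, -1.7]
grip_width: 0.0397
[ 0.36843867 -0.58649401 -1.67655704] [-0.01586594 -0.03089421 -0.01112681] [0.60558375 0.26694261 0.08046333]
```

It is 5 mm past the spline tops with no contact force, so it has threaded. Continuing down.

```bash
python3 -m jog '0 0 -3 0 0 0 1;0 0 -6 0 0 0 1;0 0 -9 0 0 0 1;0 0 -12 0 0 0 1;0 0 -15 0 0 0 1;0 0 -17 0 0 0 1;0 0 -17 0 0 0 1'; python3 -c "
from h import *
o=get_obs();print(o['force'],o['moment'],o['ee_pos'])"
```

```text
time_s: 7.1
ee_pos: [0.6054, 0.2669, 0.0628]
eef_rot: [-1.572, 0.009, -0.199]
force: [0.0, 0.6, -2.3]
grip_width: 0.04
[ 0.03040349  0.61431776 -2.25735729] [-0.05762635 -0.09922195  0.0459824 ] [0.60535487 0.26687859 0.06281859]
```

```bash
python3 -m jog '0 0 -1 0 0 0 1;0 0 -2 0 0 0 1;0 0 -2.5 0 0 0 1;0 0 -2.5 0 0 0 1'; python3 -c "
from h import *
o=get_obs();print(o['force'],o['moment'],o['ee_pos'])"
```

```text
time_s: 7.43
ee_pos: [0.6055, 0.2669, 0.0617]
eef_rot: [-1.572, 0.009, -0.199]
force: [-5.0, -1.5, 8.6]
grip_width: 0.0396
[-4.97783853 -1.50460067  8.5948124 ] [-0.47488991  0.93671831  0.01686211] [0.60554479 0.26691009 0.06171873]
```

It now rests on the shoulder (TCP 61.7 mm, expected 62, contact force +8.6 N). I'll hold briefly to record step 1, with a look.

```bash
python3 -m jog '0 0 0.3 0 0 0 1;0 0 0.3 0 0 0 1;0 0 0.3 0 0 0 1;0 0 0.3 0 0 0 1'; python3 - <<'E'
from h import *
c=snap("side"); o=get_obs(); print(o["ee_pos"],o["force"])
cv2.imwrite(f"pics/s4.png",cv2.resize(c["img"][240:350,250:350],None,fx=7,fy=5.4,interpolation=cv2.INTER_CUBIC)[:,:,::-1])
E
```

```text
time_s: 7.77
ee_pos: [0.6055, 0.2669, 0.0618]
eef_rot: [-1.572, 0.009, -0.199]
force: [0.1, -0.2, -1.6]
grip_width: 0.0397
[0.60548151 0.26688944 0.06179491] [-0.11221133  0.51564179 -2.13083951]
```

View pics/s4.png

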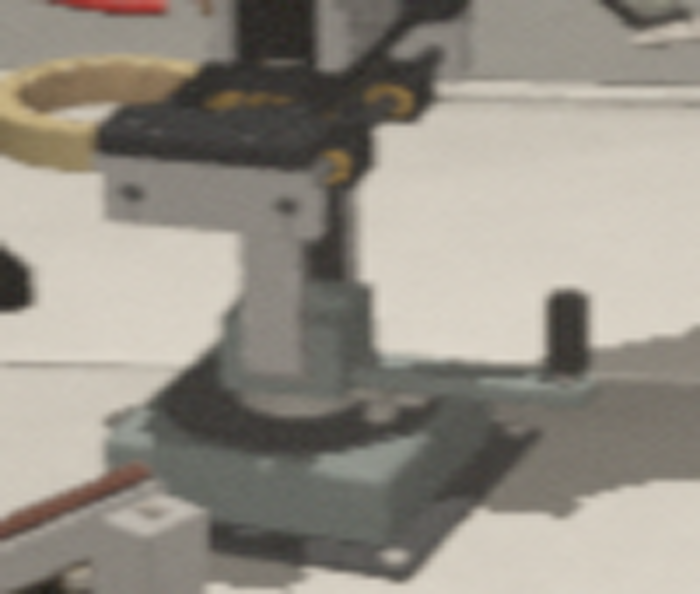

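The hub is seated on the shoulder. Now I'll swing anticlockwise about z in stages.

```bash
python3 -m jog '0 0 0 0 0 4 1;0 0 0 0 0 8 1;0 0 0 0 0 12 1;0 0 0 0 0 16 1;0 0 0 0 0 20 1;0 0 0 0 0 24 1;0 0 0 0 0 24 1'; python3 -c "
from h import *
o=get_obs();print(o['force'],o['moment'],o['qpos'])"
```

```text
time_s: 8.4
ee_pos: [0.6055, 0.2667, 0.0618]
eef_rot: [-1.572, 0.009, 0.223]
force: [-1.7, -1.9, 0.2]
grip_width: 0.0398
[-1.72398748 -1.940279    0.20661448] [-0.21009805  0.19824665 -0.02737153] [ 3.59495797e-01  6.87891919e-01  1.29449099e+00  6.20380673e-05
  1.16856071e+00 -1.43389413e+00]
```

```bash
python3 -m jog '0.3 0.3 0 0 0 4 1;0.3 0.3 0 0 0 8 1;0.3 0.3 0 0 0 12 1;0.3 0.3 0 0 0 16 1;0.3 0.3 0 0 0 20 1;0.3 0.3 0 0 0 24 1;0.3 0.3 0 0 0 28 1;0.3 0.3 0 0 0 28 1'; python3 -c "
from h import *
o=get_obs();print(o['force'],o['moment'],o['qpos'][5])"
```

```text
time_s: 9.07
ee_pos: [0.6059, 0.2659, 0.0618]
eef_rot: [-1.573, 0.011, 0.713]
force: [-0.8, -6.2, 1.3]
grip_width: 0.0395
[-0.79971085 -6.18914693  1.28239843] [-1.11132043  0.26985786 -0.01409007] -1.9204907209244166
```

```bash
python3 -m jog '0 0 0 0 0 3 1;0 0 0 0 0 6 1;0 0 0 0 0 8 1;0 0 0 0 0 8 1'; python3 -c "
from h import *
o=get_obs();print(o['force'],o['moment'],o['qpos'][5])"
```

```text
time_s: 9.4
ee_pos: [0.606, 0.2657, 0.0618]
eef_rot: [-1.573, 0.011, 0.851]
force: [0.5, -4.4, -1.2]
grip_width: 0.0399
[ 0.45032464 -4.35869097 -1.17725569] [-0.41176556  0.01129466 -0.00749287] -2.0583828348945565
```

```bash
python3 -m jog '0 0 0 0 0 2 1;0 0 0 0 0 4 1;0 0 0 0 0 4 1;0 0 0 0 0 4 1'; python3 -c "
from h import *
o=get_obs();print(o['force'],o['moment'],o['qpos'][5])
c=snap('side');cv2.imwrite('pics/s5.png',cv2.resize(c['img'][240:350,250:350],None,fx=7,fy=5.4,interpolation=cv2.INTER_CUBIC)[:,:,::-1])"
```

```text
time_s: 9.73
ee_pos: [0.6061, 0.2655, 0.0618]
eef_rot: [-1.573, 0.011, 0.918]
force: [0.6, -2.6, -1.5]
grip_width: 0.0398
[ 0.64693472 -2.63093871 -1.49956097] [-0.31199145 -0.1043057   0.01152282] -2.1247810776549674
```

View pics/s5.png

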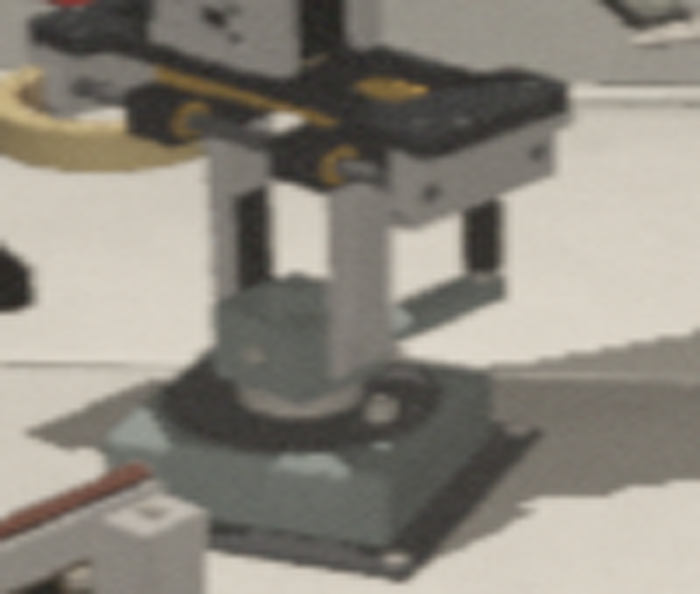

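The lever is swung to about 232.6° with no stop reaction yet, so I'll continue in small steps.

```bash
python3 -m jog '0 0 0 0 0 2 1;0 0 0 0 0 4 1;0 0 0 0 0 4 1'; python3 -c "
from h import *
o=get_obs();print(o['force'],o['moment'],o['qpos'][5])"
```

```text
time_s: 10.03
ee_pos: [0.6062, 0.2655, 0.0618]
eef_rot: [-1.574, 0.011, 0.988]
force: [0.8, -2.6, -1.5]
grip_width: 0.0398
[ 0.80067939 -2.62817122 -1.47670629] [-0.32898769 -0.11966253 -0.0609209 ] -2.194216669965585
```

```bash
python3 -m jog '0 0 0 0 0 2 1;0 0 0 0 0 3 1;0 0 0 0 0 3 1'; python3 -c "
from h import *
o=get_obs();print(o['force'],o['moment'],o['qpos'][5])"
```

```text
time_s: 10.28
ee_pos: [0.6063, 0.2654, 0.0618]
eef_rot: [-1.574, 0.01, 1.039]
force: [0.6, -3.6, -0.7]
grip_width: 0.0397
[ 0.55642392 -3.62148665 -0.72313908] [-0.29495213 -0.15459249 -0.64249463] -2.244870016344185
```

The moment about z jumped to -0.64 N m, which is the stop. One more small push to confirm.

```bash
python3 -m jog '0 0 0 0 0 1.5 1;0 0 0 0 0 1.5 1;0 0 0 0 0 1.5 1;0 0 0 0 0 1.5 1'; python3 -c "
from h import *
o=get_obs();print(o['force'],o['moment'],o['qpos'][5])"
```

```text
time_s: 10.62
ee_pos: [0.6064, 0.2655, 0.0618]
eef_rot: [-1.574, 0.01, 1.064]
force: [2.0, -1.3, -1.9]
grip_width: 0.0397
[ 1.99810737 -1.31846091 -1.85482568] [ 0.0109897  -0.38657165 -1.2312408 ] -2.269988688846852
```

```bash
python3 -m jog '0 0 0 0 0 0 0.3;0 0 0 0 0 0 0.3;0 0 0 0 0 0 0.3;0 0 0 0 0 0 0.3;0 0 0 0 0 0 0.3;0 0 0 0 0 0 0.3'; python3 -m jog '0 0 20 0 0 0 0.3;0 0 50 0 0 0 0.3;0 0 80 0 0 0 0.3;0 0 120 0 0 0 0.3;0 0 120 0 0 0 0.3'; python3 -m jog '-40 -40 0 0 0 0 0.3;-80 -80 0 0 0 0 0.3;-110 -120 0 0 0 0 0.3;-140 -160 0 0 0 0 0.3;-160 -200 0 0 0 0 0.3;-180 -240 0 0 0 0 0.3;-180 -240 0 0 0 0 0.3;-180 -240 0 0 0 0 0.3;-180 -240 0 0 0 0 0.3'
```

```text
time_s: 11.12
ee_pos: [0.6063, 0.2655, 0.0618]
eef_rot: [-1.574, 0.01, 1.064]
force: [0.6, 1.0, 0.2]
grip_width: 0.0659
time_s: 11.53
ee_pos: [0.6085, 0.2664, 0.1904]
eef_rot: [-1.581, 0.002, 1.064]
force: [0.7, 0.5, 1.1]
grip_width: 0.066
time_s: 12.28
ee_pos: [0.427, 0.0468, 0.1901]
eef_rot: [-1.596, 0.021, 1.037]
force: [0.0, -0.0, -0.4]
grip_width: 0.0659
```

```bash
python3 - <<'E'
from h import *
for n,(a,b,d,e) in dict(top=(190,290,130,240),side=(230,350,240,380)).items():
    c=snap(n); w=cloud(c); X,Y,Z=w[...,0],w[...,1],w[...,2]
    cv2.imwrite(f"pics/{n}6.png",cv2.resize(c["img"][a:b,d:e],None,fx=5,fy=5,interpolation=cv2.INTER_CUBIC)[:,:,::-1])
    S=(abs(X-.59)<.09)&(abs(Y-.25)<.1)
    m=S&(abs(Z-.088)<.003)&(np.hypot(X-.6065,Y-.267)<.04); q=w[m]; print(n,"hub",m.sum(),np.median(q,0),cv2.minAreaRect((q[:,:2]*1000).astype(np.float32)))
    m=S&(Z>.068)&(Z<.11)&(np.hypot(X-.6065,Y-.267)>.06); p=w[m]; pm=np.median(p,0); print("pin",m.sum(),pm,p[:,2].max(),np.degrees(np.arctan2(pm[1]-.2668,pm[0]-.6065))%360)
    for t in["heat_sink_mid","spare_cap_0_mid","spacer_block_mid"]:
        for k in masks_of(t,n)[:1]: print(t,round(k["conf"],2),np.nanmedian(w[k["mask"]],0).round(3))
E
```

```text
top hub 157 [0.60671646 0.26715738 0.08764183] ((606.5327758789062, 267.01318359375), (40.60931396484375, 39.703285217285156), 58.18804931640625)
pin 51 [0.55720768 0.18798382 0.10054787] 0.10581079383649711 237.97778385589714
spacer_block_mid 0.55 [0.743 0.209 0.018]
side hub 143 [0.60632892 0.26769353 0.08803538] ((604.8324584960938, 266.4528503417969), (43.783512115478516, 43.64676284790039), 56.182735443115234)
pin 84 [0.55813445 0.19425545 0.0884271 ] 0.10397029238240199 236.30855703052487
heat_sink_mid 0.7 [0.589 0.302 0.034]
spare_cap_0_mid 0.55 [0.383 0.12  0.022]
spacer_block_mid 0.53 [0.746 0.224 0.019]
```

View pics/top6.png

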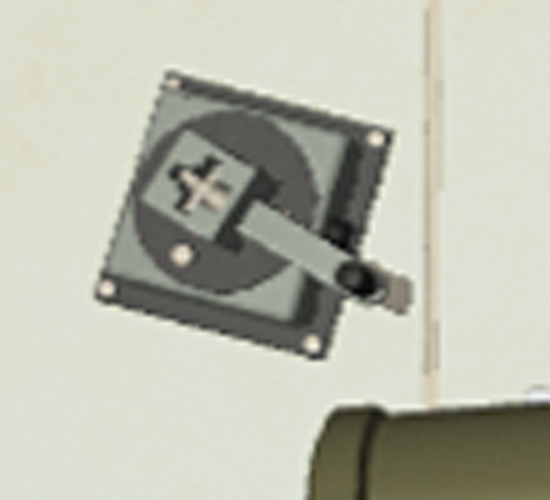

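View pics/side6.png

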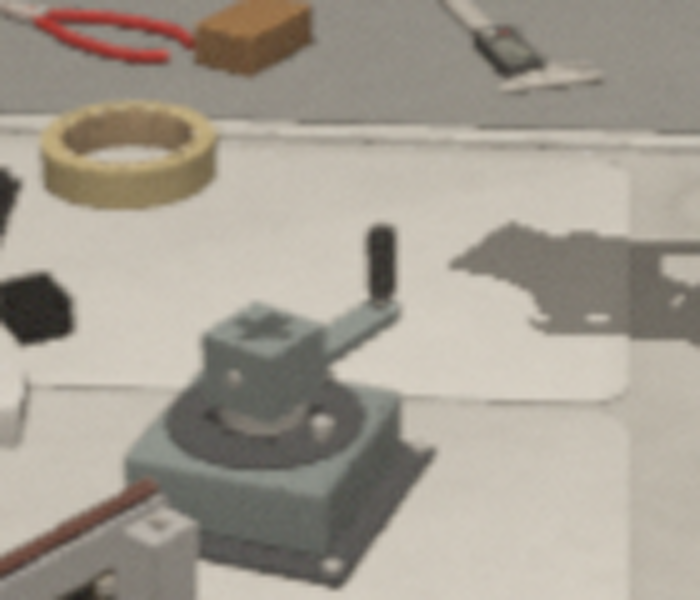

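```bash
python3 -c "
from station import *
print(hand_in()); o=get_obs(); print(o['time_s'],o['force'])"
```

```text
the job is handed in; nothing more can be done
None
the job is handed in; nothing more can be done
```

The grey lever is on the splined shaft, pushed home on the shoulder, swung anticlockwise to the stop and let go. I handed the job in at about 12.4 s.

- **Fit:** after letting go, both cameras put the hub's top 88 mm above the bench, which is fully home. The hub is within about 2 mm of the shaft axis. Before the swing, the tool met the shoulder at the expected height with about 9 N of contact.
- **Stop:** the lever ended at about 238°, after a swing of about 69°. The reaction torque rose to 1.2 N m, so the stop was reached. I could not read the shaft angle directly because the lever's bar hides the pointer, so the end position rests on that torque and on the lever's direction. It is about 6° past my first estimate of the stop, roughly the angular play between the lever and the splines.
- **Bystanders:** the capacitor and spacer block measured within about 3 mm of where they stood.
- **Disagreeing check:** the network's last heat-sink report was a false match on the selector unit. In the side picture a black part still stands where the heat sink did, and the arm never went near it.

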